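# Pull the kiln door shut with the kiln hook

### The job

The annealing kiln is hot, so touch it with nothing but the kiln hook: take the hook from its rest, put its turned-down tip through the ring on the raised door, pull the door down past its roller catch until you feel it land on the sill, and keep a steady pull of about 8 N on it for a good second to bed it on its seal, never banging or straining it. Then unhook without lifting the door again, lay the hook (do not drop it) back in its rest the way it lay, let go, and leave everything else on the bench alone.

Things in the scene. Friction and masses are not known exactly. Their poses are not given: they have to be found in the camera images.
- kiln: Blue bench-top annealing kiln, fixed, 280 mm deep, 320 mm wide, 290 mm high (its door guides reach 320 mm). Origin on the bench under the middle of its shell; its front (the door side) faces along its own -x; z up.
- kiln_door (a joint): Opening of the kiln's guillotine door, a panel that slides straight up and down in guides on the kiln's front: 0.088 m is fully up. It starts three quarters up or more and stays where it is left; drawing it down takes 1 to 3 N, more at the catch. It is home when it lands on the hard fibre cord on the sill, whose thickness differs: at a reading of 0 to 0.008, found only by feel.
- catch (a point): White sprung roller of the catch beside the door; fixed. A pin on the door's edge must pass it between door readings 0.020 and 0.011: resistance rises to 5 to 8 N at first touch, then dies away; past it the catch keeps the door from rising. After it comes the cord on the sill: there the pull grows by some 3 N or more for each further mm of the hand.
- ring (a point): Centre of the hole of the steel pull ring on the door; moves with the door. The hole is 36 mm wide, its axis along the kiln's x (straight out of the door); the ring, of 7 mm round bar, stands 36 mm in front of the strap behind it and hangs from a bracket arm at its top. At door reading 0 it is 215 mm above the bench. Axes as the kiln's: -x out of the door, z up.
- pole_grip (a point): Kiln hook's grip point, on its axis at its centre of mass (0.19 kg). x along the pole to the hook, z up as it lies. Black ribbed rubber handle, flat-sided, 24 mm wide (y), 32 mm high (z), x = -132 to +18 mm; grip it firmly, the load swings the hook in the hand. Then a 20 mm thick ferrule to x = 34 and a steel rod 8 mm thick on the axis to x = 122 mm, where it turns straight down.
- hook_tip (a point): Point in the hook's turned-down tip, at x = 122, z = -14 mm from the grip point; the rounded tip is 8 mm thick and ends 4 mm below this point. Axes as pole_grip. When the hook pulls, the rod's underside bears on the ring's lower inside and the tip stands behind the ring.
- rest: Rod rest, fixed: base plate 250 x 60 mm, two upright forks with flared prongs that carry the hook, its axis 80 mm above the bench: a narrow fork (14 mm gap at its floor, for the rod) at x = +75 mm, a wide one (31 mm, for the handle) at x = -105 mm. Origin on the bench under the middle; the hook lies along x, tip at +x and turned down, grip point within 8 mm of x = 0.
- rod_jar: Glass jar 84 mm across with glass rods standing up to 260 mm; bystander.
- mandrel_pot: Steel pot 100 mm across with thin wires standing up to 240 mm; bystander.
- pump_bottle: Clear pump bottle 72 mm across, 190 mm high; bystander.
- marver: Graphite paddle with a wooden handle, lying, 250 mm long, 20 mm high; bystander.
- bead_press: Brass bead press 75 x 42 mm, 48 mm high; bystander.
- bead_tray: White divided tray of beads 110 x 85 mm, 22 mm high; bystander.
- frit_jar: Small glass jar of frit 42 mm across, 52 mm high, beside the rest; bystander.

How it is judged:
By the outcome, as a careful person would: the job done as asked, in the order asked, and still so for the second after the job is handed in, with the robot touching nothing.
It also fails if it takes over 69 s, if anything falls off the work surface, if the arm or the gripper's body presses on something with over 40 N, if the wrist force passes 120 N, or if a joint passes its speed limit or range.

### The arm

A 6-joint arm with a two-finger parallel gripper is mounted at the origin on the work surface. World frame = base frame: x ahead of the robot, y to its left, z up, the work surface at z = 0. Lengths are in m, angles in rad, forces in N, time in s.
With the tool pointing down it reaches from about 0.225 to 0.875 m from the base axis. Payload 3.4 kg.
Tool frame: the origin (TCP) lies midway between the tips of the shut fingers; the grasp point (between the pads) lies 19 mm behind it (manip.pinch_z is the distance from the TCP to the grasp point, in m); z points along the fingers, y is the line along which they close (so a half turn about z gives the same grasp; the last joint's range is limited). The gripper opens to 85 mm and grips with 20 to 120 N. Pads are 22 mm wide; open, the fingers measure 114 mm over their backs; the gripper's body (76 mm by 85 mm) begins 54 mm behind the grasp point. The pads swing forward as they close: fully open they stand 13 mm farther back than shut.
Start: joints at [-1.327, 0.276, 1.505, -0, 1.361, -0.121], TCP at [0.205, -0.537, 0.231] pointing down, gripper open.
Joint ranges: [-2.89, 2.89], [-0.75, 2.08], [0.22, 2.7], [-1.18, 4.32], [0.11, 2.71], [-2.7, 2.7]. Speed limits (rad/s): [2.57, 2.57, 3.14, 3.14, 3.14, 3.14].

### API

Orientations are given as a unit quaternion [w, x, y, z].
In Python, from rig import manip gives the robot as it stands.
- The arm moves only by the tool carry_out, never from a script. Its arguments are lists of equal length, an entry for each row: "delta_pos": the shift along the tool's x, y, z scaled (see below), a list of three; "turn": the turn, a rotation vector about the tool's x, y, z scaled (see below), a list of three; "claw": the closure, from -1 (fully open) to 1 (shut). A call has 1 to 12 rows; each row is the pose to reach, as a shift and turn from the pose commanded when the call began, along the tool's axes at that moment; what a row does not reach only later rows make up. The controller multiplies each number of a shift by 400 mm and each number of a turn by 30 degrees. A row lasts 1/10 s, in which the tool goes at most 50 mm and 8.59 degrees, less where a joint would pass 70% of its speed; a pose out of reach is approached as far as the arm can. A call with a number of a shift or a turn outside -1 to 1 is refused whole. A call with a gripper value outside its range is refused whole. The fingers move at their own pace and stop on an object; "force" is the grip in N (left out, the last holds). Time passes only in rows, so rows that repeat a pose let the fingers close. It gives the time, the measured TCP pose, the force, the opening and the grip force at its end, in the units of the state.
- manip.get_state(): the state, without advancing time (a new reading comes with each control period).
- manip.get_image(name): name is "scene" or "side" or "wrist"; returns a dict with "image" (400x640x3 uint8, red, green, blue), "z_map" (400x640 float32, m along the optical axis (not along the pixel's ray), 0 where there is no reading), "fx", "fy", "cx", "cy" (pixels), "world_to_cam" (4x4, takes a point from world to camera coordinates). Camera axes: x right, y down, z forward; pixel columns grow to the right and rows downward; lengths in m; the calibration is good to about 2 mm. The wrist camera is an equidistant fisheye: a pixel r from the principal point sees the ray r / f radians off the axis. A picture is of the moment at which its call begins.
- manip.sign_off(): hands the job in; it is judged then, once.
Trained networks look in the newest picture that a camera, given by its name, has taken for a name from the list of things; names that differ only in an ending like _2 or _b are one class to them, and where a whole thing is asked for, a point or a joint stands for the part that bears it (a point fixed in the world has none). Each returns a list of dicts, best first, with "score" (0 to 1); they miss things now and then, are a little off and sometimes report something else, mostly with a low value. They report only what shows in the picture. A call takes as long as a camera call.
- manip.spot_in(camera, query): "point" ([x, y, z] in m, in world coordinates, good to about 4 mm: the middle of the surface that is visible of it).
- manip.place_of(camera, query): "point" ([x, y, z] in m, in world coordinates, good to about 4 mm: a listed point, or the origin of a listed thing).
The state is a dict: "clock": time; "qpos": joint angles; "qd": joint speeds; "effort": joint torques, N m; "position": TCP position; "ee_rot": TCP orientation; "contact_force": force on the tool from outside, world axes, zero at the start; "moment": the same for the moment, N m; "width": finger opening in m; "gripper_force": force on a finger pad.
Only numpy, scipy, OpenCV 4.12 (cv2) and the standard library are available. Lean on these libraries where they do the work, as an engineer would, in place of code of your own. Each camera call takes 0.05 s, during which the arm holds its last target. There are 200 camera calls.

## Working session

There is one attempt and no reset: what is moved stays moved. The work goes in short steps, Python scripts to look and compute and a tool call to move; the robot and the scene stay as the last step left them, time stands still between calls to the robot, and variables do not carry over. Pictures are saved under pics/ and viewed, at most 10 in all, crops included, and the job is handed in when it is done.

Besides the shell and the picture viewer there is one more tool, called after "Call:" in YAML: its name, and indented under it one key for each argument. carry_out: Moves the arm, as the interface text tells. Shifts and turns lie within -1 to 1; 1 stands for 400 mm of shift or 30 degrees of turn. Its arguments: {"type":"object","properties":{"delta_pos":{"type":"array","items":{"type":"array","items":{"type":"number","minimum":-1,"maximum":1}}},"turn":{"type":"array","items":{"type":"array","items":{"type":"number","minimum":-1,"maximum":1}}},"claw":{"type":"array","items":{"type":"number"}},"force":{"type":"number"}},"required":["delta_pos","turn","claw"]}

```bash
mkdir -p pics; ls; cat > h.py <<'E'
import numpy as np, cv2
from rig import manip
from scipy.spatial.transform import Rotation as R
def rot(s): 
    q=s["ee_rot"]; return R.from_quat([q[1],q[2],q[3],q[0]])
def save(im,name): cv2.imwrite("pics/"+name,im["image"][:,:,::-1])
def w2p(im,p):
    c=im["world_to_cam"]@np.r_[p,1]; return im["fx"]*c[0]/c[2]+im["cx"], im["fy"]*c[1]/c[2]+im["cy"], c[2]
def cloud(im):
    z=im["z_map"]; v,u=np.indices(z.shape)
    c=np.stack([(u-im["cx"])/im["fx"]*z,(v-im["cy"])/im["fy"]*z,z,np.ones_like(z)],-1)
    return (c@np.linalg.inv(im["world_to_cam"]).T)[...,:3]
E
python3 - <<'E'
from h import *
a=manip.get_image("scene");b=manip.get_image("side")
save(a,"a.png");save(b,"b.png")
np.set_printoptions(precision=4,suppress=True)
for q in ["kiln","ring","pole_grip","hook_tip","rest","catch","kiln_door"]:
    for c in ("scene","side"):
        for r in manip.place_of(c,q)[:2]: print(q,c,{k:(np.round(v,4)) for k,v in r.items()})
for q in ["rod_jar","mandrel_pot","pump_bottle","marver","bead_press","bead_tray","frit_jar"]:
        for r in manip.place_of("scene",q)[:1]: print(q,{k:(np.round(v,4)) for k,v in r.items()})
print(manip.get_state(), manip.pinch_z)
E
```

```text
pics
kiln scene {'point': array([0.485 , 0.4347, 0.0023]), 'score': np.float64(0.8)}
ring scene {'point': array([0.5575, 0.2352, 0.2874]), 'score': np.float64(0.69)}
ring side {'point': array([0.5561, 0.2361, 0.2873]), 'score': np.float64(0.62)}
pole_grip side {'point': array([ 0.4932, -0.2334,  0.0769]), 'score': np.float64(0.55)}
hook_tip scene {'point': array([ 0.4577, -0.1147,  0.0673]), 'score': np.float64(0.89)}
hook_tip side {'point': array([ 0.4948, -0.2355,  0.0029]), 'score': np.float64(0.22)}
hook_tip side {'point': array([ 0.442 , -0.5261, -0.0012]), 'score': np.float64(0.22)}
rest scene {'point': array([ 0.4941, -0.2372,  0.0001]), 'score': np.float64(0.72)}
rest scene {'point': array([ 0.4914, -0.2337,  0.0817]), 'score': np.float64(0.62)}
rest side {'point': array([ 0.4925, -0.2341,  0.0017]), 'score': np.float64(0.7)}
catch scene {'point': array([0.6699, 0.3015, 0.1511]), 'score': np.float64(0.64)}
catch scene {'point': array([0.5573, 0.2329, 0.2882]), 'score': np.float64(0.39)}
catch side {'point': array([0.6713, 0.3005, 0.151 ]), 'score': np.float64(0.85)}Traceback (most recent call last):
  File "<stdin>", line 7, in <module>
ValueError: it knows: bead_press, bead_tray, catch, frit_jar, hook_tip, kiln, mandrel_pot, marver, pole_grip, pump_bottle, rest, ring, rod_jar
```

View pics/a.png

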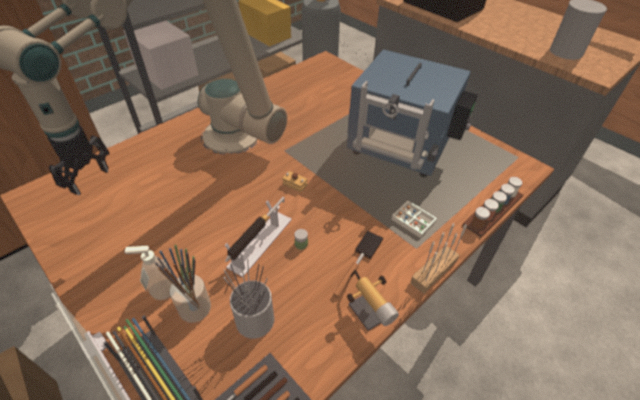

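View pics/b.png

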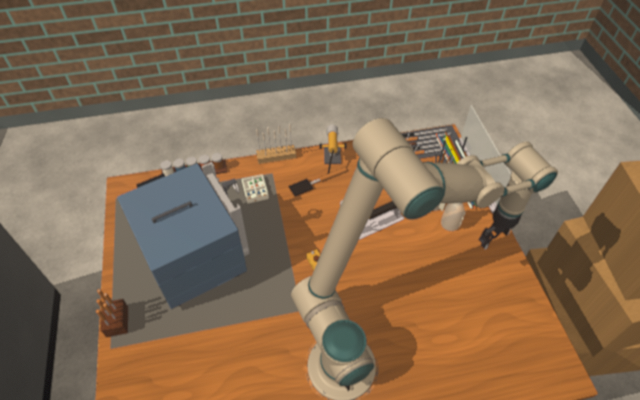

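```bash
python3 - <<'E'
from h import *
np.set_printoptions(precision=4,suppress=True)
a=manip.get_image("scene");b=manip.get_image("side")
for q in ["rod_jar","mandrel_pot","pump_bottle","marver","bead_press","bead_tray","frit_jar"]:
        for r in manip.place_of("scene",q)[:1]: print(q,{k:(np.round(v,4)) for k,v in r.items()})
print(manip.get_state(), manip.pinch_z)
# clouds
for n,im in(("a",a),("b",b)):
    P=cloud(im).reshape(-1,3); np.save(n,P)
    m=(P[:,2]>.087)&(P[:,2]<.105)&(np.abs(P[:,0]-.49)<.1)&(np.abs(P[:,1]+.235)<.16)
    Q=P[m]; 
    if len(Q)>20:
        c=Q.mean(0); w,v=np.linalg.eigh(np.cov((Q-c)[:,:2].T)); d=v[:,1]; t=(Q-c)[:,:2]@d
        print(n,len(Q),"handle top c",c,"dir",d,t.min(),t.max(),"z",np.median(Q[:,2]))
    # kiln top
    m=(P[:,2]>.27)&(P[:,2]<.33)&(P[:,0]>.25)&(P[:,1]>.15)
    Q=P[m]; print("kiln",len(Q), Q[:,2].max() if len(Q) else 0, cv2.minAreaRect(Q[(Q[:,2]>.283)&(Q[:,2]<.297)][:,:2].astype(np.float32)))
    print("cam",np.linalg.inv(im["world_to_cam"])[:3,3], im["fx"])
E
```

```text
rod_jar {'point': array([ 0.5503, -0.5031,  0.0029]), 'score': np.float64(0.95)}
mandrel_pot {'point': array([ 0.6921, -0.4094, -0.004 ]), 'score': np.float64(0.9)}
pump_bottle {'point': array([ 0.4452, -0.5308,  0.0007]), 'score': np.float64(0.61)}
marver {'point': array([ 0.7504, -0.0904,  0.0035]), 'score': np.float64(0.69)}
bead_press {'point': array([0.3751, 0.0026, 0.0022]), 'score': np.float64(0.73)}
bead_tray {'point': array([0.7583, 0.1709, 0.0016]), 'score': np.float64(0.56)}
frit_jar {'point': array([ 0.5825, -0.1488,  0.0005]), 'score': np.float64(0.7)}
{'clock': 1.15, 'qpos': array([-1.327 ,  0.2759,  1.5049, -0.    ,  1.3607, -0.121 ]), 'qd': array([ 0.0005,  0.0006, -0.0006,  0.0001, -0.0024, -0.0012]), 'effort': array([ -0.0007, -41.6671, -24.6101,   0.0001,   0.0007,  -0.    ]), 'position': array([ 0.2051, -0.5372,  0.2313]), 'ee_rot': array([ 0.    ,  0.9834,  0.1814, -0.    ]), 'contact_force': array([ 0.7399,  0.2346, -0.0282]), 'moment': array([-0.0173,  0.0653, -0.0307]), 'gripper_force': 0.0, 'width': 0.08525018689411185} 0.0187
a 473 handle top c [ 0.508  -0.2813  0.0942] dir [-0.2896  0.9571] -0.09441281025228912 0.12634512004784598 z 0.09473182747195141
kiln 5888 0.32960570549532986 ((0.5052162408828735, 0.7933034896850586), (1.136254906654358, 0.39323025941848755), 87.12165069580078)
cam [ 1.1685 -0.6441  1.0021] 415.31763559823594
b 149 handle top c [ 0.499  -0.2692  0.0933] dir [-0.336   0.9418] -0.05195223619326783 0.057135272132902946 z 0.09307189339252298
kiln 8338 0.32794176299823663 ((0.4962760806083679, 0.3978116810321808), (0.32856035232543945, 0.34963253140449524), 19.17775535583496)
cam [-0.5437  0.1908  1.6148] 516.49368715064
```

The scene picture shows the kiln with its ring at about (392,105). The hook lies in its rest at about (258,235), tip at about (280,205), and the frit jar is at (301,238). In the side view the arm partly hides the rest. The network points agree with the given heights: the ring at 0.287 means a door reading of about 0.072. The hook yaw is about 107° and the kiln's +x about 109°.

Call:
carry_out:
  delta_pos:
    - [0.93,-0.45,-0.05]
    - [0.93,-0.45,-0.05]
    - [0.93,-0.45,-0.05]
    - [0.93,-0.45,-0.05]
    - [0.93,-0.45,-0.05]
    - [0.93,-0.45,-0.05]
    - [0.93,-0.45,-0.05]
    - [0.93,-0.45,-0.05]
    - [0.93,-0.45,-0.05]
  turn:
    - [0,0,-1]
    - [0,0,-1]
    - [0,0,-1]
    - [0,0,-1]
    - [0,0,-1]
    - [0,0,-1]
    - [0,0,-1]
    - [0,0,-1]
    - [0,0,-1]
  claw: [-1,-1,-1,-1,-1,-1,-1,-1,-1]
  force: 120

```text
clock: 2.05
position: [0.4914, -0.2326, 0.2517]
ee_rot: [-0.0, 0.902, 0.432, 0.001]
contact_force: [-0.9, -0.5, 0.1]
width: 0.0853
gripper_force: 0.0
```

Call:
carry_out:
  delta_pos:
    - [0,0,0]
    - [0,0,0]
    - [0,0,0]
    - [0,0,0]
  turn:
    - [0,0,-1]
    - [0,0,-1]
    - [0,0,-1]
    - [0,0,-1]
  claw: [-1,-1,-1,-1]

```text
clock: 2.45
position: [0.4881, -0.2368, 0.2512]
ee_rot: [-0.0, 0.76, 0.65, -0.0]
contact_force: [0.0, 0.6, 0.2]
width: 0.0857
gripper_force: 0.0
```

Call:
carry_out:
  delta_pos:
    - [0,0,0]
    - [0,0,0]
    - [0,0,0]
    - [0,0,0]
  turn:
    - [0,0,-0.86]
    - [0,0,-0.86]
    - [0,0,-0.86]
    - [0,0,-0.86]
  claw: [-1,-1,-1,-1]

```text
clock: 2.85
position: [0.488, -0.2369, 0.2512]
ee_rot: [-0.0, 0.597, 0.802, -0.0]
contact_force: [0.3, -0.3, 0.6]
width: 0.0855
gripper_force: 0.0
```

```bash
cat >> h.py <<'E'
def wpx(im,p):
    c=(im["world_to_cam"]@np.r_[p,1])[:3]; th=np.arctan2(np.hypot(c[0],c[1]),c[2]); ph=np.arctan2(c[1],c[0])
    return im["cx"]+im["fx"]*th*np.cos(ph), im["cy"]+im["fy"]*th*np.sin(ph)
def wcloud(im):
    z=im["z_map"]; v,u=np.indices(z.shape); x=(u-im["cx"])/im["fx"]; y=(v-im["cy"])/im["fy"]
    r=np.hypot(x,y)+1e-9; t=np.tan(np.minimum(r,1.5))
    c=np.stack([x/r*t*z,y/r*t*z,z,np.ones_like(z)],-1)
    return (c@np.linalg.inv(im["world_to_cam"]).T)[...,:3]
E
python3 - <<'E'
from h import *
np.set_printoptions(precision=4,suppress=True)
w=manip.get_image("wrist"); save(w,"w1.png"); a=manip.get_image("scene")
s=manip.get_state(); print(s["position"],s["ee_rot"],s["clock"],s["qpos"],s["contact_force"])
for c in ("wrist","scene"):
  for q in ["pole_grip","hook_tip","rest","ring","frit_jar"]:
    for r in manip.place_of(c,q)[:2]: print(c,q,np.round(r["point"],4),round(r["score"],2))
print(np.linalg.inv(w["world_to_cam"])[:3,3],w["fx"],w["cx"],w["cy"])
P=wcloud(w); rgb=w["image"].astype(int)
m=(P[...,2]>.086)&(P[...,2]<.105)&(np.abs(P[...,0]-.5)<.12)&(np.abs(P[...,1]+.235)<.17)&(w["z_map"]>0)&(rgb.max(-1)<90)
Q=P[m]; c=Q.mean(0); wv,v=np.linalg.eigh(np.cov((Q-c)[:,:2].T)); d=v[:,1]; n=v[:,0]
t=(Q-c)@np.r_[d,0]; e=(Q-c)@np.r_[n,0]
print(len(Q),c,d,np.percentile(t,[0,2,98,100]),np.percentile(e,[0,2,98,100]),np.median(Q[:,2]))
E
```

```text
[ 0.4881 -0.2367  0.2513] [-0.      0.5983  0.8012 -0.0002] 2.95 [-0.5796  0.2162  1.5378 -0.0004  1.3877 -0.8674] [-0.3434 -0.7586  0.373 ]
wrist pole_grip [ 0.4915 -0.2325  0.081 ] 0.96
wrist hook_tip [ 0.4617 -0.1134  0.0647] 0.89
wrist rest [ 0.4958 -0.2381  0.0013] 0.96
wrist frit_jar [ 0.5876 -0.153  -0.0009] 0.71
scene pole_grip [ 0.4914 -0.2323  0.0811] 0.89
scene pole_grip [ 0.7492 -0.0867  0.0021] 0.46
scene hook_tip [ 0.4602 -0.1159  0.0672] 0.57
scene rest [ 0.4435 -0.5324  0.0001] 0.66
scene rest [ 0.4956 -0.2402  0.001 ] 0.59
scene ring [0.5553 0.2372 0.2886] 0.86
scene frit_jar [ 0.5806 -0.1507  0.0004] 0.49
[ 0.4646 -0.1575  0.3945] 309.70691628693146 318.17839216208665 199.1690372921065
2795 [ 0.5066 -0.2807  0.0958] [-0.2759  0.9612] [-0.0803 -0.0753  0.0656  0.0675] [-0.0124 -0.0114  0.0112  0.012 ] 0.09616373141285817
```

View pics/w1.png

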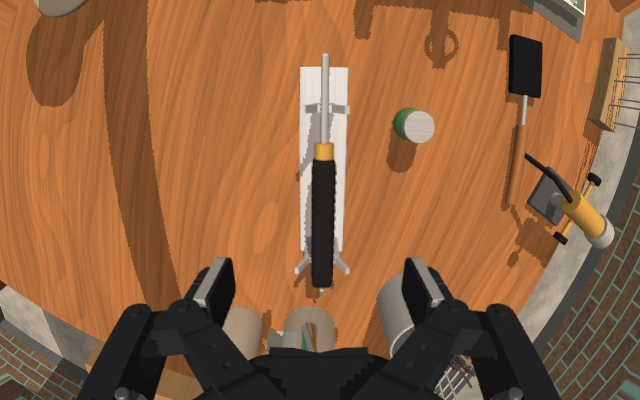

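The wrist picture shows the hook between the two forks: handle at about (322,225), tip at (325,58), frit jar at (414,125). The handle fit gives the grip point at (0.4927,-0.2321,0.080) and yaw 106°, which matches the network. I'll grip at x = +5 mm, go down and close.

Call:
carry_out:
  delta_pos:
    - [0.02,0.014,0.1]
    - [0.02,0.014,0.2]
    - [0.02,0.014,0.3]
    - [0.02,0.014,0.4]
    - [0.02,0.014,0.45]
    - [0.02,0.014,0.478]
    - [0.02,0.014,0.478]
    - [0.02,0.014,0.478]
    - [0.02,0.014,0.478]
    - [0.02,0.014,0.478]
    - [0.02,0.014,0.478]
    - [0.02,0.014,0.478]
  turn:
    - [0,0,0.017]
    - [0,0,0.017]
    - [0,0,0.017]
    - [0,0,0.017]
    - [0,0,0.017]
    - [0,0,0.017]
    - [0,0,0.017]
    - [0,0,0.017]
    - [0,0,0.017]
    - [0,0,0.017]
    - [0,0,0.017]
    - [0,0,0.017]
  claw: [-1,-1,-1,-1,-1,-1,-1,1,1,1,1,1]
  force: 120

```text
clock: 4.65
position: [0.4919, -0.2274, 0.0613]
ee_rot: [0.001, 0.601, 0.8, -0.0]
contact_force: [-1.0, -0.4, 4.9]
width: 0.0222
gripper_force: 117.2
```

```bash
python3 - <<'E'
from h import *
np.set_printoptions(precision=4,suppress=True)
s=manip.get_state(); print(s)
# kiln geometry from earlier scene/side clouds
for n in "ab":
    P=np.load(n+".npy")
    m=(P[:,2]>.284)&(P[:,2]<.297)&(P[:,1]>.2)&(P[:,1]<.7)&(P[:,0]>.25)&(P[:,0]<.75)
    print(n,m.sum(),cv2.minAreaRect(P[m][:,:2].astype(np.float32)))
P=np.load("a.npy"); k=np.array([-.33,.944])
# front face points: z .1-.25, plane fit yaw
d=(P[:,:2]-[.557,.236])@k
m=(np.abs((P[:,:2]-[.557,.236])@[.944,.33])<.15)&(P[:,2]>.05)&(P[:,2]<.32)&(d>-.05)&(d<.15)
h,e=np.histogram(d[m],40); print(np.c_[e[:-1],h])
E
```

```text
{'clock': 4.65, 'qpos': array([-0.5613,  0.3769,  1.8225, -0.0002,  0.9404, -0.8435]), 'qd': array([-0.0009, -0.0014,  0.0024, -0.0004, -0.0009, -0.    ]), 'effort': array([  0.258 , -39.3332, -17.8645,   0.044 ,  -0.3318,  -0.1018]), 'position': array([ 0.4919, -0.2274,  0.0613]), 'ee_rot': array([ 0.0009,  0.6006,  0.7996, -0.    ]), 'contact_force': array([-0.986 , -0.3976,  4.8909]), 'moment': array([ 0.0023,  0.1671, -0.1252]), 'gripper_force': 117.1947991847992, 'width': 0.022206601177970246}
a 4271 ((0.49703896045684814, 0.3974045515060425), (0.3207314908504486, 0.353253573179245), 19.239625930786133)
b 6740 ((0.4950011372566223, 0.39737850427627563), (0.32577916979789734, 0.3496704399585724), 19.15240478515625)
[[ -0.0059  34.    ]
 [ -0.002   55.    ]
 [  0.0019  18.    ]
 [  0.0058   6.    ]
 [  0.0097  10.    ]
 [  0.0136  29.    ]
 [  0.0174  21.    ]
 [  0.0213  21.    ]
 [  0.0252  26.    ]
 [  0.0291 292.    ]
 [  0.033  700.    ]
 [  0.0369 986.    ]
 [  0.0408 698.    ]
 [  0.0447 151.    ]
 [  0.0486  95.    ]
 [  0.0525  98.    ]
 [  0.0564  92.    ]
 [  0.0603 131.    ]
 [  0.0642 553.    ]
 [  0.0681 838.    ]
 [  0.072  213.    ]
 [  0.0759  98.    ]
 [  0.0798  75.    ]
 [  0.0837  98.    ]
 [  0.0876  84.    ]
 [  0.0915 107.    ]
 [  0.0954  88.    ]
 [  0.0993  77.    ]
 [  0.1032 101.    ]
 [  0.107   89.    ]
 [  0.1109  80.    ]
 [  0.1148  88.    ]
 [  0.1187  94.    ]
 [  0.1226  94.    ]
 [  0.1265  79.    ]
 [  0.1304  59.    ]
 [  0.1343  68.    ]
 [  0.1382  64.    ]
 [  0.1421  64.    ]
 [  0.146   53.    ]]
```

Hook gripped (pad force 117 N, opening 22 mm). I'll lift it straight up, then go in front of the ring.

Call:
carry_out:
  delta_pos:
    - [0,0,-0.03]
    - [0,0,-0.1]
    - [0,0,-0.2]
    - [0,0,-0.3]
    - [0,0,-0.4]
    - [0,0,-0.5]
    - [0.06,0.05,-0.538]
    - [0.14,0.11,-0.538]
    - [0.23,0.18,-0.538]
    - [0.32,0.25,-0.538]
    - [0.4,0.31,-0.538]
    - [0.46,0.35,-0.538]
  turn:
    - [0,0,0]
    - [0,0,0]
    - [0,0,0]
    - [0,0,0]
    - [0,0,0]
    - [0,0,0]
    - [0,0,-0.1]
    - [0,0,-0.1]
    - [0,0,-0.1]
    - [0,0,-0.1]
    - [0,0,-0.1]
    - [0,0,-0.1]
  claw: [1,1,1,1,1,1,1,1,1,1,1,1]

```text
clock: 5.85
position: [0.5749, -0.0086, 0.2757]
ee_rot: [-0.0, 0.579, 0.816, 0.0]
contact_force: [-0.9, -0.8, -1.6]
width: 0.0226
gripper_force: 117.7
```

```bash
python3 - <<'E'
from h import *
np.set_printoptions(precision=4,suppress=True)
s=manip.get_state(); r=rot(s).as_matrix(); print(s["position"],r[:,0],s["contact_force"],s["moment"],s["width"])
tgt=np.array([.6096,.0833,.2763]); print("to prepose, units",(r.T@(tgt-s["position"]))/.4, "yaw",np.degrees(np.arctan2(r[1,0],r[0,0])))
E
```

```text
[ 0.5749 -0.0086  0.2757] [-0.3303  0.9439  0.0007] [-0.8977 -0.7735 -1.5861] [-0.0239 -0.0008 -0.0359] 0.022592509838845087
to prepose, units [ 0.1881  0.1577 -0.0012] yaw 109.28842311057952
```

Call:
carry_out:
  delta_pos:
    - [0.05,0.05,0]
    - [0.11,0.1,0]
    - [0.16,0.14,0]
    - [0.188,0.158,0]
    - [0.188,0.158,0]
    - [0.188,0.158,0]
  turn:
    - [0,0,0]
    - [0,0,0]
    - [0,0,0]
    - [0,0,0]
    - [0,0,0]
    - [0,0,0]
  claw: [1,1,1,1,1,1]

```text
clock: 6.45
position: [0.6091, 0.0797, 0.2754]
ee_rot: [0.0, 0.579, 0.815, -0.001]
contact_force: [0.6, 0.4, -2.2]
width: 0.0223
gripper_force: 117.7
```

```bash
python3 - <<'E'
from h import *
np.set_printoptions(precision=4,suppress=True)
w=manip.get_image("wrist"); a=manip.get_image("scene"); b=manip.get_image("side")
s=manip.get_state(); r=rot(s).as_matrix(); T=s["position"]
print(T,s["contact_force"],s["moment"],s["clock"])
for c in ("wrist","scene","side"):
  for q in ["ring","hook_tip","pole_grip"]:
    for x in manip.place_of(c,q)[:1]: print(c,q,np.round(x["point"],4),round(x["score"],2),"tool(mm)",1e3*r.T@(x["point"]-T))
u,v,_=w2p(a,[.575,.18,.29]); u,v=int(u),int(v); print(u,v)
ca=cv2.resize(a["image"][v-45:v+45,u-60:u+60],(600,450),interpolation=cv2.INTER_CUBIC)
cw=cv2.resize(w["image"][0:200,220:420],(450,450),interpolation=cv2.INTER_CUBIC)
cv2.imwrite("pics/c1.png",cv2.resize(np.hstack([ca,cw]),(800,343))[:,:,::-1])
E
```

```text
[0.6092 0.0792 0.2755] [ 0.0677  1.0217 -1.2421] [ 0.0182  0.0103 -0.0289] 6.6
wrist hook_tip [0.5744 0.1896 0.2768] 0.79 tool(mm) [115.7576   3.2249  -1.4029]
wrist pole_grip [0.6081 0.0734 0.297 ] 0.56 tool(mm) [ -5.0852  -2.9775 -21.5205]
scene ring [0.5553 0.2321 0.2912] 0.76 tool(mm) [162.1588  -0.9151 -15.8323]
scene hook_tip [0.573  0.1919 0.2814] 0.67 tool(mm) [118.3861   2.6534  -6.0044]
scene pole_grip [0.6114 0.0744 0.2991] 0.93 tool(mm) [ -5.222    0.4673 -23.6216]
side ring [0.5555 0.2362 0.2855] 0.59 tool(mm) [165.9712   0.618  -10.1353]
382 119
```

View pics/c1.png

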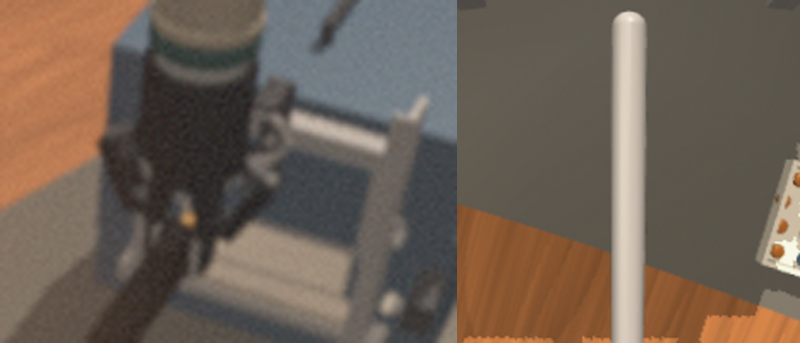

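The crop shows the rod straight in the hand, its tip heading for the ring at about (270,130), which is partly behind the gripper. In the tool frame the ring is at about (165, 1, -12) mm and the tip at (117, 2), so the rod axis is about 7 mm above the ring centre. I'll go in gently and watch the force.

Call:
carry_out:
  delta_pos:
    - [0.03,0,0]
    - [0.06,0,0]
    - [0.085,0,0]
    - [0.1,0,0]
    - [0.11,0,0]
    - [0.12,0,0]
  turn:
    - [0,0,0]
    - [0,0,0]
    - [0,0,0]
    - [0,0,0]
    - [0,0,0]
    - [0,0,0]
  claw: [1,1,1,1,1,1]

```text
clock: 7.65
position: [0.5937, 0.1263, 0.2753]
ee_rot: [0.0, 0.579, 0.815, -0.0]
contact_force: [0.1, -0.5, -2.0]
width: 0.0228
gripper_force: 117.7
```

```bash
python3 - <<'E'
from h import *
np.set_printoptions(precision=4,suppress=True)
a=manip.get_image("scene"); b=manip.get_image("side")
s=manip.get_state(); r=rot(s).as_matrix(); T=s["position"]
print(T,s["contact_force"],s["moment"],s["clock"])
for c in ("scene","side"):
  for q in ["ring","hook_tip"]:
    for x in manip.place_of(c,q)[:1]: print(c,q,np.round(x["point"],4),round(x["score"],2),"tool(mm)",1e3*r.T@(x["point"]-T))
O=[]
for im in (a,b):
    u,v,_=w2p(im,[.563,.215,.29]); u,v=int(u),int(v); h=30
    O.append(cv2.resize(im["image"][v-h:v+h,u-h:u+h],(400,400),interpolation=cv2.INTER_CUBIC))
cv2.imwrite("pics/c2.png",np.hstack(O)[:,:,::-1])
E
```

```text
[0.5937 0.1263 0.2753] [-0.8375  0.479  -1.3425] [ 0.0053  0.0396 -0.0298] 7.75
scene ring [0.5585 0.2346 0.2899] 0.7 tool(mm) [113.8286   2.4471 -14.5998]
scene hook_tip [0.5574 0.2335 0.2802] 0.69 tool(mm) [113.1522   1.0461  -4.8998]
```

View pics/c2.png

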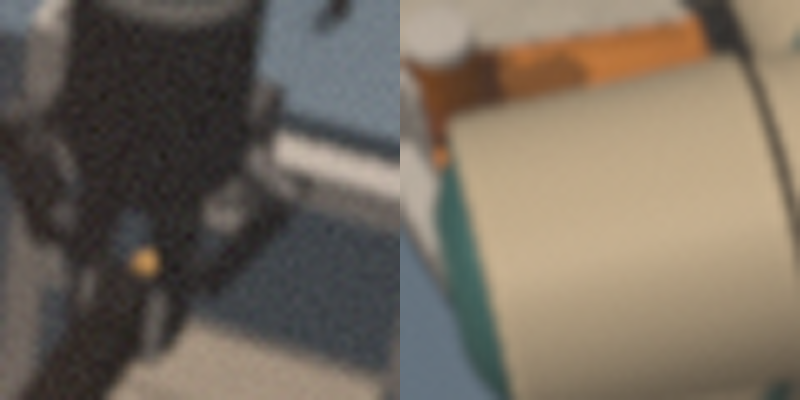

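The ring and tip are hidden behind the gripper, but the force has stayed at noise level. The tip is level with the ring (about 115 mm in the tool frame), so it is in the hole. I'll go 17 mm further in, then down to bear on the ring.

Call:
carry_out:
  delta_pos:
    - [0.01,0,0]
    - [0.02,0,0]
    - [0.03,0,0]
    - [0.042,0,0]
    - [0.042,0,0]
  turn:
    - [0,0,0]
    - [0,0,0]
    - [0,0,0]
    - [0,0,0]
    - [0,0,0]
  claw: [1,1,1,1,1]

```text
clock: 8.45
position: [0.588, 0.1425, 0.2754]
ee_rot: [-0.0, 0.579, 0.815, 0.0]
contact_force: [0.3, -0.5, -1.8]
width: 0.0227
gripper_force: 117.7
```

Call:
carry_out:
  delta_pos:
    - [0,0,0.01]
    - [0,0,0.02]
    - [0,0,0.03]
    - [0,0,0.04]
    - [0,0,0.045]
    - [0,0,0.045]
  turn:
    - [0,0,0]
    - [0,0,0]
    - [0,0,0]
    - [0,0,0]
    - [0,0,0]
    - [0,0,0]
  claw: [1,1,1,1,1,1]

```text
clock: 9.05
position: [0.5882, 0.1415, 0.257]
ee_rot: [-0.0, 0.579, 0.815, -0.0]
contact_force: [-0.3, 1.0, -1.5]
width: 0.0226
gripper_force: 117.6
```

Call:
carry_out:
  delta_pos:
    - [0,0,0.005]
    - [0,0,0.01]
    - [0,0,0.015]
    - [0,0,0.02]
    - [0,0,0.025]
  turn:
    - [0,0,0]
    - [0,0,0]
    - [0,0,0]
    - [0,0,0]
    - [0,0,0]
  claw: [1,1,1,1,1]

```text
clock: 9.55
position: [0.5884, 0.1416, 0.2472]
ee_rot: [0.0, 0.579, 0.815, 0.0]
contact_force: [-0.3, -0.9, 0.7]
width: 0.0227
gripper_force: 117.7
```

```bash
python3 - <<'E'
from h import *
np.set_printoptions(precision=4,suppress=True)
s=manip.get_state(); r=rot(s).as_matrix(); print(s["position"],s["contact_force"],r.T@s["moment"],s["clock"])
a=manip.get_image("scene")
for q in ["ring","hook_tip"]:
    for x in manip.place_of("scene",q)[:2]: print(q,np.round(x["point"],4),round(x["score"],2),"tool(mm)",1e3*r.T@(x["point"]-s["position"]))
E
```

```text
[0.5884 0.1416 0.2472] [-0.2862 -0.8766  0.6933] [ 0.1187  0.1084 -0.0708] 9.55
ring [0.556  0.2358 0.2816] 0.67 tool(mm) [ 99.5589   0.3764 -34.3763]
hook_tip [0.5523 0.2549 0.2532] 0.95 tool(mm) [118.8197   3.1524  -5.9795]
hook_tip [ 0.4862  0.4295 -0.0009] 0.62 tool(mm) [305.4972  -1.9538 248.0807]
```

The vertical force rose by about 2.4 N, so the hook bears on the ring and the door slides (ring at about 0.28). I'll draw it on down to just above the catch.

Call:
carry_out:
  delta_pos:
    - [0,0,0.01]
    - [0,0,0.02]
    - [0,0,0.03]
    - [0,0,0.04]
    - [0,0,0.05]
    - [0,0,0.06]
    - [0,0,0.07]
    - [0,0,0.08]
    - [0,0,0.085]
    - [0,0,0.09]
  turn:
    - [0,0,0]
    - [0,0,0]
    - [0,0,0]
    - [0,0,0]
    - [0,0,0]
    - [0,0,0]
    - [0,0,0]
    - [0,0,0]
    - [0,0,0]
    - [0,0,0]
  claw: [1,1,1,1,1,1,1,1,1,1]

```text
clock: 10.7
position: [0.5883, 0.1417, 0.211]
ee_rot: [0.0, 0.579, 0.815, -0.0]
contact_force: [-0.3, -0.9, 0.4]
width: 0.023
gripper_force: 117.7
```

```bash
python3 - <<'E'
from h import *
np.set_printoptions(precision=4,suppress=True)
a=manip.get_image("scene")
s=manip.get_state(); r=rot(s).as_matrix(); print(s["position"],s["contact_force"],r.T@s["moment"],s["clock"])
for q in ["ring","hook_tip","pole_grip"]:
    for x in manip.place_of("scene",q)[:1]: print(q,np.round(x["point"],4),round(x["score"],2),"tool(mm)",1e3*r.T@(x["point"]-s["position"]))
E
```

```text
[0.5883 0.1417 0.2108] [ 0.0799 -0.4109 -0.4329] [0.012  0.0612 0.0107] 10.75
ring [0.5575 0.2348 0.2437] 0.96 tool(mm) [ 98.0689   1.5494 -32.9196]
pole_grip [0.5893 0.1367 0.2326] 0.72 tool(mm) [ -5.0324  -0.6535 -21.8149]
```

Call:
carry_out:
  delta_pos:
    - [0,0,0.004]
    - [0,0,0.008]
    - [0,0,0.012]
    - [0,0,0.016]
    - [0,0,0.02]
    - [0,0,0.023]
    - [0,0,0.026]
    - [0,0,0.028]
  turn:
    - [0,0,0]
    - [0,0,0]
    - [0,0,0]
    - [0,0,0]
    - [0,0,0]
    - [0,0,0]
    - [0,0,0]
    - [0,0,0]
  claw: [1,1,1,1,1,1,1,1]

```text
clock: 11.7
position: [0.5885, 0.1417, 0.2008]
ee_rot: [0.0, 0.579, 0.815, 0.0]
contact_force: [-1.3, -1.8, 4.9]
width: 0.0227
gripper_force: 118.1
```

Call:
carry_out:
  delta_pos:
    - [0,0,0.002]
    - [0,0,0.004]
    - [0,0,0.006]
  turn:
    - [0,0,0]
    - [0,0,0]
    - [0,0,0]
  claw: [1,1,1]

```text
clock: 12.0
position: [0.5884, 0.1417, 0.1979]
ee_rot: [0.0, 0.579, 0.815, 0.0]
contact_force: [-1.6, -1.7, 3.3]
width: 0.0222
gripper_force: 118.1
```

Call:
carry_out:
  delta_pos:
    - [0,0,0.002]
    - [0,0,0.004]
    - [0,0,0.006]
  turn:
    - [0,0,0]
    - [0,0,0]
    - [0,0,0]
  claw: [1,1,1]

```text
clock: 12.3
position: [0.5883, 0.1417, 0.1949]
ee_rot: [-0.0, 0.579, 0.815, -0.0]
contact_force: [-0.0, -1.6, 1.4]
width: 0.0228
gripper_force: 118.0
```

Past the catch's peak (about 6.7 N) and dying away. Now I'll creep down to feel for the landing.

Call:
carry_out:
  delta_pos:
    - [0,0,0.002]
    - [0,0,0.004]
    - [0,0,0.005]
  turn:
    - [0,0,0]
    - [0,0,0]
    - [0,0,0]
  claw: [1,1,1]

```text
clock: 12.6
position: [0.5883, 0.1417, 0.1929]
ee_rot: [-0.0, 0.579, 0.815, -0.0]
contact_force: [0.5, -0.2, 0.8]
width: 0.0224
gripper_force: 117.9
```

Call:
carry_out:
  delta_pos:
    - [0,0,0.002]
    - [0,0,0.004]
    - [0,0,0.005]
  turn:
    - [0,0,0]
    - [0,0,0]
    - [0,0,0]
  claw: [1,1,1]

```text
clock: 12.9
position: [0.5882, 0.1417, 0.191]
ee_rot: [-0.0, 0.579, 0.815, -0.0]
contact_force: [-0.5, -1.1, -0.3]
width: 0.0222
gripper_force: 117.8
```

Call:
carry_out:
  delta_pos:
    - [0,0,0.002]
    - [0,0,0.003]
  turn:
    - [0,0,0]
    - [0,0,0]
  claw: [1,1]

```text
clock: 13.1
position: [0.5882, 0.1417, 0.1898]
ee_rot: [-0.0, 0.579, 0.815, -0.0]
contact_force: [-0.3, -0.5, -0.3]
width: 0.0227
gripper_force: 117.8
```

Call:
carry_out:
  delta_pos:
    - [0,0,0.002]
    - [0,0,0.003]
  turn:
    - [0,0,0]
    - [0,0,0]
  claw: [1,1]

```text
clock: 13.3
position: [0.5883, 0.1417, 0.1888]
ee_rot: [-0.0, 0.579, 0.815, -0.0]
contact_force: [-0.2, -1.1, 1.2]
width: 0.0228
gripper_force: 117.8
```

Call:
carry_out:
  delta_pos:
    - [0,0,0.002]
    - [0,0,0.003]
  turn:
    - [0,0,0]
    - [0,0,0]
  claw: [1,1]

```text
clock: 13.5
position: [0.5884, 0.1417, 0.1883]
ee_rot: [0.0, 0.579, 0.815, 0.0]
contact_force: [-0.6, -1.6, 3.8]
width: 0.0227
gripper_force: 118.0
```

Call:
carry_out:
  delta_pos:
    - [0,0,0.001]
    - [0,0,0.002]
  turn:
    - [0,0,0]
    - [0,0,0]
  claw: [1,1]

```text
clock: 13.7
position: [0.5885, 0.1417, 0.1878]
ee_rot: [0.0, 0.579, 0.815, 0.0]
contact_force: [-1.4, -1.6, 6.8]
width: 0.0224
gripper_force: 118.3
```

Landed: the force rose from 1 to 7 N over 1 mm. Counting the hook's weight (baseline about -1.8), the pull is about 8.5 N. I'll hold and read it.

Call:
carry_out:
  delta_pos:
    - [0,0,0]
    - [0,0,0]
  turn:
    - [0,0,0]
    - [0,0,0]
  claw: [1,1]

```text
clock: 13.9
position: [0.5885, 0.1417, 0.1879]
ee_rot: [0.0, 0.579, 0.815, 0.0]
contact_force: [-1.9, -1.3, 6.0]
width: 0.0224
gripper_force: 118.3
```

Call:
carry_out:
  delta_pos:
    - [0,0,0]
  turn:
    - [0,0,0]
  claw: [1]

```text
clock: 14.0
position: [0.5885, 0.1417, 0.1879]
ee_rot: [0.0, 0.579, 0.815, 0.0]
contact_force: [-2.0, -2.2, 5.3]
width: 0.0221
gripper_force: 118.3
```

Call:
carry_out:
  delta_pos:
    - [0,0,0]
  turn:
    - [0,0,0]
  claw: [1]

```text
clock: 14.1
position: [0.5885, 0.1417, 0.1879]
ee_rot: [0.0, 0.579, 0.815, 0.0]
contact_force: [-0.5, -1.6, 6.7]
width: 0.0228
gripper_force: 118.3
```

The mean is about 6.1 + 1.7 = 7.8 N, which is what was asked. I'll hold for 1.2 s more and check.

Call:
carry_out:
  delta_pos:
    - [0,0,0]
    - [0,0,0]
    - [0,0,0]
    - [0,0,0]
    - [0,0,0]
    - [0,0,0]
    - [0,0,0]
    - [0,0,0]
    - [0,0,0]
    - [0,0,0]
    - [0,0,0]
    - [0,0,0]
  turn:
    - [0,0,0]
    - [0,0,0]
    - [0,0,0]
    - [0,0,0]
    - [0,0,0]
    - [0,0,0]
    - [0,0,0]
    - [0,0,0]
    - [0,0,0]
    - [0,0,0]
    - [0,0,0]
    - [0,0,0]
  claw: [1,1,1,1,1,1,1,1,1,1,1,1]

```text
clock: 15.3
position: [0.5885, 0.1417, 0.1879]
ee_rot: [0.0, 0.579, 0.815, 0.0]
contact_force: [-0.4, -1.6, 6.0]
width: 0.0226
gripper_force: 118.3
```

Call:
carry_out:
  delta_pos:
    - [0,0,0]
    - [0,0,0]
    - [0,0,0]
    - [0,0,0]
  turn:
    - [0,0,0]
    - [0,0,0]
    - [0,0,0]
    - [0,0,0]
  claw: [1,1,1,1]

```text
clock: 15.7
position: [0.5885, 0.1417, 0.1879]
ee_rot: [0.0, 0.579, 0.815, 0.0]
contact_force: [-0.7, -2.0, 5.6]
width: 0.0227
gripper_force: 118.3
```

```bash
python3 - <<'E'
from h import *
np.set_printoptions(precision=4,suppress=True)
a=manip.get_image("scene"); b=manip.get_image("side"); w=manip.get_image("wrist")
s=manip.get_state(); r=rot(s).as_matrix(); print(s["position"],s["contact_force"],s["clock"])
for c in ("scene","side","wrist"):
  for q in ["ring","hook_tip","pole_grip"]:
    for x in manip.place_of(c,q)[:1]: print(c,q,np.round(x["point"],4),round(x["score"],2),"tool(mm)",1e3*r.T@(x["point"]-s["position"]))
E
```

```text
[0.5885 0.1417 0.1879] [-0.3743 -2.713   5.6809] 15.85
scene ring [0.5591 0.2378 0.22  ] 0.86 tool(mm) [100.4231   3.852  -32.1162]
scene pole_grip [0.589  0.1384 0.2097] 0.77 tool(mm) [ -3.28    -0.6027 -21.8072]
side pole_grip [ 0.4386 -0.5283 -0.0005] 0.43 tool(mm) [-583.4403 -362.0858  188.0429]
wrist ring [0.5587 0.2333 0.2225] 0.82 tool(mm) [ 96.3045   1.9977 -34.6179]
wrist pole_grip [0.592 0.136 0.208] 0.67 tool(mm) [ -6.5327   1.4395 -20.1043]
```

The ring is at about 0.221, a door reading of about 0.006, so it is home. I'll lift the rod about 21 mm to the middle of the hole, check the force, then draw straight back out.

Call:
carry_out:
  delta_pos:
    - [0,0,-0.006]
    - [0,0,-0.014]
    - [0,0,-0.024]
    - [0,0,-0.034]
    - [0,0,-0.044]
    - [0,0,-0.054]
    - [0,0,-0.054]
  turn:
    - [0,0,0]
    - [0,0,0]
    - [0,0,0]
    - [0,0,0]
    - [0,0,0]
    - [0,0,0]
    - [0,0,0]
  claw: [1,1,1,1,1,1,1]

```text
clock: 17.0
position: [0.5888, 0.1417, 0.2093]
ee_rot: [0.001, 0.579, 0.815, 0.0]
contact_force: [-0.1, -0.5, -1.5]
width: 0.0225
gripper_force: 117.6
```

```bash
python3 - <<'E'
from h import *
np.set_printoptions(precision=4,suppress=True)
a=manip.get_image("scene"); w=manip.get_image("wrist")
s=manip.get_state(); r=rot(s).as_matrix(); print(s["position"],s["contact_force"],s["clock"])
for c in ("scene","wrist"):
  for q in ["ring","hook_tip","pole_grip"]:
    for x in manip.place_of(c,q)[:1]: print(c,q,np.round(x["point"],4),round(x["score"],2),"tool(mm)",1e3*r.T@(x["point"]-s["position"]))
cv2.imwrite("pics/w3.png",cv2.resize(w["image"][0:200,220:420],(600,600),interpolation=cv2.INTER_CUBIC)[:,:,::-1])
E
```

```text
[0.5883 0.1417 0.2086] [-1.1602  0.3199 -2.9413] 17.1
scene ring [0.5591 0.236  0.2206] 0.63 tool(mm) [ 98.6872   3.3969 -12.0223]
scene pole_grip [0.5909 0.136  0.2326] 0.81 tool(mm) [ -6.2101   0.5645 -24.013 ]
wrist ring [0.5563 0.233  0.2224] 0.87 tool(mm) [ 96.774   -0.2332 -13.8228]
wrist pole_grip [0.5906 0.1349 0.2298] 0.63 tool(mm) [ -7.1501  -0.0809 -21.213 ]
```

View pics/w3.png

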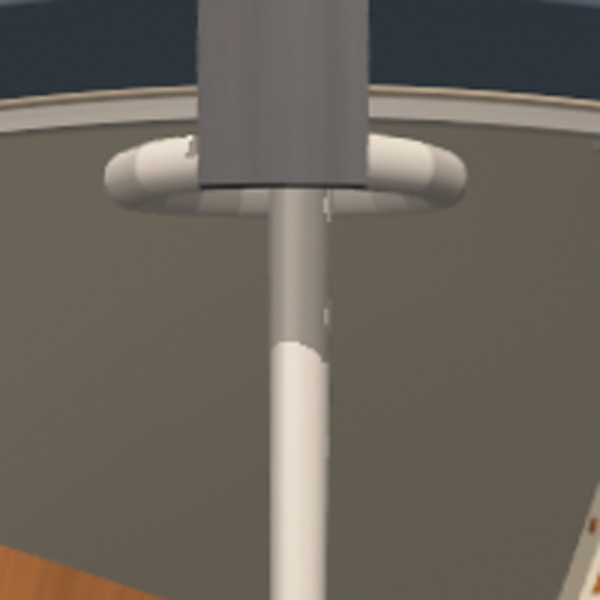

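The wrist crop shows the rod inside the ring (rod centre 300, ring centre about 285 px, about 2 mm off) under the bracket arm. The ring has stayed down and the force is back to the hook's weight. I'll draw back.

Call:
carry_out:
  delta_pos:
    - [-0.015,0,0]
    - [-0.03,0,0]
    - [-0.045,0,0]
    - [-0.055,0,0]
  turn:
    - [0,0,0]
    - [0,0,0]
    - [0,0,0]
    - [0,0,0]
  claw: [1,1,1,1]

```text
clock: 17.8
position: [0.5959, 0.12, 0.2084]
ee_rot: [0.0, 0.58, 0.815, -0.0]
contact_force: [-0.1, -0.2, -2.7]
width: 0.0226
gripper_force: 117.6
```

Call:
carry_out:
  delta_pos:
    - [-0.03,0,0]
    - [-0.07,0,0]
    - [-0.12,0,0]
    - [-0.17,0,0]
    - [-0.21,0,0]
    - [-0.21,0,0]
    - [-0.21,0,0]
  turn:
    - [0,0,0]
    - [0,0,0]
    - [0,0,0]
    - [0,0,0]
    - [0,0,0]
    - [0,0,0]
    - [0,0,0]
  claw: [1,1,1,1,1,1,1]

```text
clock: 18.5
position: [0.6231, 0.0411, 0.2083]
ee_rot: [-0.0, 0.58, 0.815, 0.0]
contact_force: [-0.0, -0.1, -2.3]
width: 0.0226
gripper_force: 117.6
```

```bash
python3 - <<'E'
from h import *
np.set_printoptions(precision=4,suppress=True)
a=manip.get_image("scene"); w=manip.get_image("wrist")
s=manip.get_state(); r=rot(s).as_matrix(); T=s["position"]; print(T,r[:,0],s["contact_force"],s["clock"])
for c in ("scene","wrist"):
  for q in ["ring","hook_tip","pole_grip"]:
    for x in manip.place_of(c,q)[:1]: print(c,q,np.round(x["point"],4),round(x["score"],2),"tool(mm)",1e3*r.T@(x["point"]-T))
# rod and handle in tool frame, from wrist depth
P=(wcloud(w)-T)@r*1e3; ok=w["z_map"]>0
for lo,hi in ((-70,-30),(40,60),(60,80),(80,100),(100,118)):
    m=ok&(P[...,0]>lo)&(P[...,0]<hi)&(np.abs(P[...,1])<14)&(P[...,2]>-45)&(P[...,2]<0); Q=P[m]
    if len(Q): print(lo,hi,len(Q),"y",np.median(Q[:,1]),"ztop",np.percentile(Q[:,2],[5,20,50]))
m=ok&(P[...,0]>60)&(P[...,0]<150)&(np.abs(P[...,1])<10)&(P[...,2]>-45)&(P[...,2]<-8); print("tip end x",P[m][:,0].max())
E
```

```text
[0.6229 0.0421 0.2084] [-0.3289  0.9444  0.0007] [-0.3536 -0.8198 -2.4008] 18.6
scene ring [0.5557 0.2313 0.221 ] 0.71 tool(mm) [200.7785  -1.1796 -12.4377]
scene pole_grip [ 0.6875 -0.4064  0.0011] 0.6 tool(mm) [-444.9502  -86.428   207.0062]
wrist hook_tip [0.591  0.1537 0.2103] 0.82 tool(mm) [115.8775   6.6329  -1.802 ]
wrist pole_grip [0.6237 0.0375 0.2274] 0.78 tool(mm) [ -4.5998  -0.7133 -18.989 ]
-70 -30 232 y 0.4273542248215424 ztop [-35.4954 -35.1373 -34.6103]
40 60 905 y 0.7740842064879263 ztop [-23.6851 -23.141  -22.4177]
60 80 1008 y 0.7384368079569517 ztop [-23.7613 -23.2591 -22.4475]
80 100 1049 y 0.7150055547887912 ztop [-23.8801 -23.2479 -22.4586]
100 118 890 y 1.0646120541295967 ztop [-23.869  -23.2169 -22.4089]
tip end x 119.1602244148269
```

The hook is clear, still level and straight in the hand, and the door stayed down (ring 0.221). I'll carry it back over the rest.

Call:
carry_out:
  delta_pos:
    - [-0.04,-0.04,0]
    - [-0.1,-0.1,0.02]
    - [-0.18,-0.18,0.04]
    - [-0.26,-0.26,0.07]
    - [-0.34,-0.34,0.07]
    - [-0.42,-0.42,0.07]
    - [-0.48,-0.48,0.07]
    - [-0.515,-0.515,0.07]
    - [-0.528,-0.531,0.07]
    - [-0.528,-0.531,0.07]
    - [-0.528,-0.531,0.07]
  turn:
    - [0,0,0.1]
    - [0,0,0.1]
    - [0,0,0.1]
    - [0,0,0.1]
    - [0,0,0.1]
    - [0,0,0.1]
    - [0,0,0.1]
    - [0,0,0.1]
    - [0,0,0.1]
    - [0,0,0.1]
    - [0,0,0.1]
  claw: [1,1,1,1,1,1,1,1,1,1,1]

```text
clock: 20.0
position: [0.4924, -0.2268, 0.1806]
ee_rot: [-0.0, 0.6, 0.8, 0.0]
contact_force: [0.1, -0.6, -1.2]
width: 0.0228
gripper_force: 117.8
```

```bash
python3 - <<'E'
from h import *
np.set_printoptions(precision=4,suppress=True)
w=manip.get_image("wrist")
s=manip.get_state(); r=rot(s).as_matrix(); T=s["position"]; print(T,r[:,0],s["contact_force"],s["clock"])
print("yaw",np.degrees(np.arctan2(r[1,0],r[0,0])),"to go units",r.T@(np.array([.4919,-.2274,.0615])-T)/.4)
for q in ["rest"]:
    for x in manip.place_of("wrist",q)[:1]: print(q,np.round(x["point"],4),round(x["score"],2))
E
```

```text
[ 0.4925 -0.2266  0.1805] [-0.2798  0.96    0.0004] [-0.1186  0.3034 -1.1049] 20.05
yaw 106.25009310015231 to go units [-0.0016 -0.0023  0.2976]
rest [ 0.4963 -0.2377  0.0017] 0.95
```

Call:
carry_out:
  delta_pos:
    - [-0.002,-0.002,0.05]
    - [-0.002,-0.002,0.11]
    - [-0.002,-0.002,0.16]
    - [-0.002,-0.002,0.2]
    - [-0.002,-0.002,0.23]
    - [-0.002,-0.002,0.25]
    - [-0.002,-0.002,0.265]
    - [-0.002,-0.002,0.277]
    - [-0.002,-0.002,0.285]
    - [-0.002,-0.002,0.29]
    - [-0.002,-0.002,0.29]
  turn:
    - [0,0,0]
    - [0,0,0]
    - [0,0,0]
    - [0,0,0]
    - [0,0,0]
    - [0,0,0]
    - [0,0,0]
    - [0,0,0]
    - [0,0,0]
    - [0,0,0]
    - [0,0,0]
  claw: [1,1,1,1,1,1,1,1,1,1,1]

```text
clock: 21.2
position: [0.4915, -0.2288, 0.0646]
ee_rot: [0.0, 0.601, 0.8, -0.0]
contact_force: [0.1, 0.1, -1.1]
width: 0.0229
gripper_force: 117.8
```

Call:
carry_out:
  delta_pos:
    - [0,0,0.002]
    - [0,0,0.004]
    - [0,0,0.006]
    - [0,0,0.006]
  turn:
    - [0,0,0]
    - [0,0,0]
    - [0,0,0]
    - [0,0,0]
  claw: [1,1,1,1]

```text
clock: 21.6
position: [0.4914, -0.2287, 0.0621]
ee_rot: [-0.0, 0.6, 0.8, -0.0]
contact_force: [-0.6, -0.3, -2.0]
width: 0.0224
gripper_force: 117.8
```

Call:
carry_out:
  delta_pos:
    - [0,0,0.001]
    - [0,0,0.002]
    - [0,0,0.002]
  turn:
    - [0,0,0]
    - [0,0,0]
    - [0,0,0]
  claw: [1,1,1]

```text
clock: 21.9
position: [0.4915, -0.2287, 0.0615]
ee_rot: [0.0, 0.6, 0.8, -0.0]
contact_force: [0.4, 0.4, 0.0]
width: 0.0224
gripper_force: 117.8
```

Call:
carry_out:
  delta_pos:
    - [0,0,0.001]
    - [0,0,0.002]
    - [0,0,0.002]
  turn:
    - [0,0,0]
    - [0,0,0]
    - [0,0,0]
  claw: [1,1,1]

```text
clock: 22.2
position: [0.4915, -0.2287, 0.0613]
ee_rot: [0.0, 0.6, 0.8, -0.0]
contact_force: [-1.8, 1.8, 5.4]
width: 0.0227
gripper_force: 118.4
```

The hook is seated (upward force as at the grasp). I'll open and rise.

Call:
carry_out:
  delta_pos:
    - [0,0,0]
    - [0,0,0]
    - [0,0,0]
    - [0,0,0]
    - [0,0,0]
    - [0,0,0]
  turn:
    - [0,0,0]
    - [0,0,0]
    - [0,0,0]
    - [0,0,0]
    - [0,0,0]
    - [0,0,0]
  claw: [0.4,0.3,0.1,-0.2,-0.6,-0.6]
  force: 20

```text
clock: 22.8
position: [0.4915, -0.2287, 0.0604]
ee_rot: [-0.0, 0.6, 0.8, -0.0]
contact_force: [-0.7, 0.5, 0.9]
width: 0.0686
gripper_force: 0.0
```

Call:
carry_out:
  delta_pos:
    - [0,0,-0.05]
    - [0,0,-0.12]
    - [0,0,-0.22]
    - [0,0,-0.32]
    - [0,0,-0.4]
    - [0,0,-0.45]
    - [0,0,-0.45]
  turn:
    - [0,0,0]
    - [0,0,0]
    - [0,0,0]
    - [0,0,0]
    - [0,0,0]
    - [0,0,0]
    - [0,0,0]
  claw: [-0.6,-0.6,-0.6,-0.6,-0.6,-0.6,-0.6]

```text
clock: 23.5
position: [0.4931, -0.2297, 0.2439]
ee_rot: [0.004, 0.6, 0.8, 0.0]
contact_force: [0.5, -0.4, -0.4]
width: 0.0683
gripper_force: 0.0
```

```bash
python3 - <<'E'
from h import *
np.set_printoptions(precision=4,suppress=True)
w=manip.get_image("wrist"); a=manip.get_image("scene"); save(w,"w4.png")
s=manip.get_state(); print(s["position"],s["contact_force"],s["width"],s["clock"])
for c in ("wrist","scene"):
  for q in ["pole_grip","hook_tip","rest","ring","frit_jar"]:
    for r in manip.place_of(c,q)[:1]: print(c,q,np.round(r["point"],4),round(r["score"],2))
P=wcloud(w); rgb=w["image"].astype(int)
m=(P[...,2]>.086)&(P[...,2]<.105)&(np.abs(P[...,0]-.5)<.12)&(np.abs(P[...,1]+.235)<.17)&(w["z_map"]>0)&(rgb.max(-1)<90)
Q=P[m]; c=Q.mean(0); wv,v=np.linalg.eigh(np.cov((Q-c)[:,:2].T)); d=v[:,1]; t=(Q-c)@np.r_[d,0]
print(len(Q),c,d,t.min(),t.max(),np.median(Q[:,2]))
E
```

```text
[ 0.4912 -0.2285  0.2401] [-0.1838  0.4477 -1.1968] 0.06821637952287439 23.6
wrist pole_grip [ 0.4915 -0.2357  0.0798] 0.71
wrist hook_tip [ 0.463  -0.1166  0.0636] 0.63
wrist rest [ 0.4958 -0.2383  0.0026] 0.8
wrist ring [ 0.5832 -0.1561 -0.0026] 0.24
scene pole_grip [ 0.4945 -0.2348  0.0844] 0.62
scene hook_tip [ 0.461  -0.1186  0.0657] 0.92
scene rest [ 0.4934 -0.2355 -0.0013] 0.6
scene ring [0.5572 0.2327 0.2203] 0.6
scene frit_jar [ 0.5801 -0.1507  0.0005] 0.66
2867 [ 0.507  -0.2808  0.0958] [-0.2743  0.9616] -0.08173072469864445 0.06665670356163995 0.09612389718161651
```

View pics/w4.png

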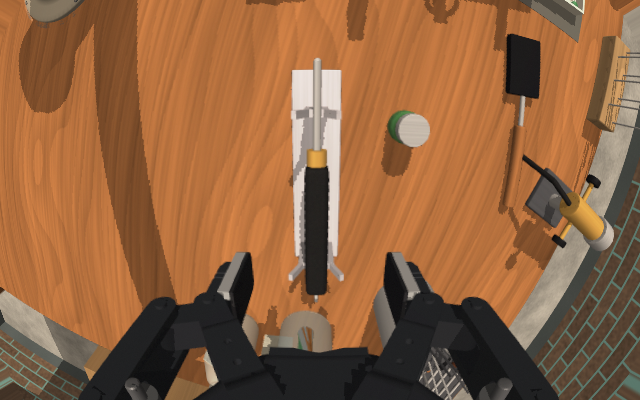

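The wrist picture shows the hook back in both forks: handle at (316,230), tip up-image at (317,60), and the frit jar untouched at (410,128). The handle fit is within about 1 mm of the start, and the door is still down (ring 0.220). I'll hand it in.

```bash
python3 -c "
from rig import manip; print(manip.sign_off())"
```

```text
the job is handed in; nothing more can be done
None
```

The kiln door is down past its catch and was held on the sill at about 8 N for about 2 s; the hook is back in its rest within about 1 mm of where it lay, and the job was handed in at about 24 s.

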